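# Turn the hotplate's heat up four clicks and start it

### The job

Turn the hotplate's heat dial (the left-hand one as you face its controls) clockwise by exactly four clicks from where it stands, without overshooting, by pushing the side of its grip bar gently with a fingertip; do not pinch it. Then press the round start button between the two dials all the way down, and let go. Leave the right-hand dial, the small beaker on the plate and everything standing round the hotplate as they are.

Things in the scene. Friction and masses are not known exactly. Their poses are not given: they have to be found in the camera images.
- hotplate: white laboratory hotplate, 310 mm deep (x), 220 mm wide (y), fixed; origin: centre of its underside, z up. x points from the control deck to the rear, y to the left of someone facing the deck. The black deck is its level front end, 70 mm high; on it, 105 mm in front of the origin: heat dial (y +65 mm), start button (y 0), stirring dial (y -65 mm). Plate: radius 75 mm, centre x +70 mm, 94 mm high
- heat_dial (a joint): left-hand dial (heat), rad, grows clockwise seen from above. Ten click stops pi/6 (30 degrees) apart, at 0, 0.524, 1.047 ... 4.712, an end stop at both ends; it starts in one of the first four. A sprung ball holds it in a stop: about 0.05 N m to leave, and past half-way (15 degrees) it snaps into the next by itself
- heat_dial_axis (a point): point on the heat dial's vertical axis at the top of its grip bar (24 mm above the deck, 94 mm above the table); axes as the hotplate's. The dial: a round skirt, radius 30 mm, top 6 mm above the deck; on it a straight grip bar through the axis, 10 mm thick, 6 to 24 mm above the deck, reaching 26 mm from the axis at its tail and 30 mm at its pointer end
- heat_dial_pointer (a point): pointer end of the heat dial's grip bar, at its top, 30 mm from the axis; turns with the dial, its x axis points outwards along the bar. White line on top; the last 6 mm narrow to a 6 mm nose. At dial value q the pointer aims at 135 degrees - q, counted counter-clockwise from the hotplate's +x axis; ten white ticks on the deck mark the stops
- stir_dial_pointer (a point): end of the pointer of the right-hand dial (stirring), which is shaped like the heat dial, turns smoothly and is to be left as it is
- start_button (a joint): round white start button of radius 12 mm in a grey ring of radius 20 mm: m pressed down, 0 at rest, 0.005 fully down; its spring takes 4 N at full travel and lifts it again
- start_button_top (a point): centre of the button's top face, 22 mm above the deck (92 mm above the table) at rest
- small_beaker: empty glass beaker, radius 28 mm, 68 mm tall, standing loose on the hotplate's plate; origin at the centre of its underside
- flask: conical glass flask, radius 42 mm, 140 mm tall, on the table to the left of the hotplate; origin at the centre of its underside
- reagent_bottle: amber bottle, radius 32 mm, 125 mm tall, on the table to the right of the hotplate; origin at the centre of its underside
- cylinder_jar: measuring cylinder on a round foot of radius 30 mm, 183 mm tall, on the table to the right of the hotplate, towards its front; origin at the centre of its underside
- petri_dish: clear dish, radius 45 mm, 14 mm tall, on the table in front of the hotplate; origin at the centre of its underside
- spatula: steel lab spatula, flat, 147 mm long, 4 mm thick, lying on the table in front of the hotplate; origin at the middle of its underside

How it is judged (in metres and radians):
On the way, in this order (a step that is already met when the one before it is completed fails the run):
1. the heat dial rests in the fourth click stop clockwise from where it stood (distance of heat_dial_pointer from where it was at the start of the episode between 0.0497 and 0.054 m and value of joint heat_dial above 1.9 rad), for 0.2 s.
2. the start button is pressed down (value of joint start_button above 0.004 m), for 0.05 s.
At the end, for the whole second after the job is handed in: the heat dial rests in the fourth click stop clockwise from its start (120 degrees, within 8 degrees), the start button has been pressed at least 4 of its 5 mm after that and is up again, the stirring dial's pointer is within 6 mm and the small beaker within 15 mm of where they were (all of step 1 and velocity of joint heat_dial between -0.1 and 0.1 rad/s and value of joint start_button below 0.002 m and distance of stir_dial_pointer from where it was at the start of the episode below 0.006 m and distance of small_beaker from where it was at the start of the episode below 0.015 m); the robot touches nothing.
It fails at once if the heat dial overshoots: more than half-way from the fourth click to the fifth (distance of heat_dial_pointer from where it was at the start of the episode above 0.0556 m).
It fails at once if the heat dial is pinched (its bar squeezed right between the pads) or forced (more than 18 N from the fingers) (contact force between the fingers and heat_dial above 18 N or (contact force between the fingers and heat_dial above 6 N and y of the grasp point in the frame of heat_dial_pointer between -0.004 and 0.004 m and x of the grasp point in the frame of heat_dial_pointer between -0.061 and 0.005 m and z of the grasp point in the frame of heat_dial_pointer below 0.015 m)).
It fails at once if the stirring dial is turned (distance of stir_dial_pointer from where it was at the start of the episode above 0.008 m).
It fails at once if the small beaker is pushed or lifted (distance of small_beaker from where it was at the start of the episode above 0.02 m).
It fails at once if glassware or tools round about are knocked or lifted (more than 30 mm) (distance of any of flask, reagent_bottle, cylinder_jar, petri_dish, spatula from where it was at the start of the episode above 0.03 m).
It also fails if it takes over 54 s, if anything falls off the work surface, if the arm or the gripper's body presses on something with over 40 N, if the wrist force passes 120 N, or if a joint passes its speed limit or range.

### The arm

A 6-joint arm with a two-finger parallel gripper is mounted at the origin on the work surface. World frame = base frame: x ahead of the robot, y to its left, z up, the work surface at z = 0. Lengths are in m, angles in degrees, forces in N, time in s.
With the tool pointing down it reaches from about 0.3 to 0.85 m from the base axis. Payload 5.4 kg.
Tool frame: the origin (TCP) lies on the mounting face of the last link; the fingertips stand 173 mm ahead of it and the grasp point (between the pads) lies 155 mm ahead of it; z points along the fingers, y is the direction in which the jaws open and shut (so a half turn about z gives the same grasp; the last joint's range is limited). The gripper opens to 85 mm and grips with 20 to 120 N. Pads are 22 mm wide; open, the fingers measure 114 mm over their backs; the gripper's body (76 mm by 85 mm) begins 54 mm behind the grasp point. The pads swing forward as they close: fully open they stand 13 mm farther back than shut.
Start: joints at [-76.095, 9.076, 91.501, -0, 79.423, -12.038], TCP at [0.252, -0.517, 0.405] pointing down, gripper open.
Joint ranges: [-166.64, 166.64], [-54.1, 131.32], [10.49, 154.53], [-73.88, 253.88], [9.74, 151.15], [-171.62, 171.62]. Speed limits (degrees/s): [147.25, 147.25, 180, 180, 180, 180].

### API

Orientations are given as a 3x3 rotation matrix whose columns are the frame's x, y, z axes.
In Python, from cell import bot gives the robot as it stands.
- The arm moves only by the tool jog_arm, never from a script. Its argument "plan" is a list of rows, each a list of 3 entries, a list of its own where there are three numbers: the shift along the tool's x, y, z in m, then the turn, a rotation vector about the tool's x, y, z in rad, then the finger opening in m, from 0 to 0.0854. In form: [[[dx, dy, dz], [wx, wy, wz], hand], ...]. A call has 1 to 8 rows; each row is the pose to reach, as a shift and turn from the pose commanded when the call began, along the tool's axes at that moment; what a row does not reach only later rows make up. A row lasts 1/8 s, in which the tool goes at most 62.5 mm and 10.7 degrees, less where a joint would pass 70% of its speed; a pose out of reach is approached as far as the arm can. A call with a gripper value outside its range is refused whole. The fingers move at their own pace and stop on an object; the grip force is fixed at half the most. Time passes only in rows, so rows that repeat a pose let the fingers close. It gives the time, the measured TCP pose, the force and the opening at its end, in the units of the state.
- bot.sense(): the state, without advancing time (a new reading comes with each control period).
- bot.grab_frame(name): name is "scene" or "top" or "wrist"; returns a dict with "frame" (384x512x3 uint8, red, green, blue), "z_map" (384x512 float32, m along the optical axis (not along the pixel's ray), 0 where there is no reading), "fx", "fy", "cx", "cy" (pixels), "world_from_camera" (4x4, takes a point from camera to world coordinates); the wrist camera has in their place "T_tool_cam" (4x4, takes a point from camera to tool coordinates, whose origin is the TCP and whose axes are the flange's). Camera axes: x right, y down, z forward; pixel columns grow to the right and rows downward; lengths in m; the calibration is good to about 2 mm. A picture is of the moment at which its call begins: read the wrist's pose just before it.
- bot.finish_job(): hands the job in, once; it reports no verdict.
The state is a dict: "t": time; "q": joint angles; "qvel": joint speeds; "joint_torque": joint torques, N m; "tool_pos": TCP position; "ee_rot": TCP orientation; "wrist_force": force on the tool from outside, world axes, zero at the start; "ft_torque": the same for the moment, N m; "gripper_width": opening from 0.0 (shut) to 1.0 (fully open).
Only numpy, scipy, OpenCV 4.12 (cv2) and the standard library are available. Lean on these libraries where they do the work, as an engineer would, in place of code of your own. Each camera call takes 0.05 s, during which the arm holds its last target.

## Working session

There is one attempt and no reset: what is moved stays moved. The work goes in short steps, Python scripts to look and compute and a tool call to move; the robot and the scene stay as the last step left them, time stands still between calls to the robot, and variables do not carry over. Pictures are saved under pics/ and viewed, and the job is handed in when it is done.

Besides the shell and the picture viewer there is one more tool, called after "Request:" as name([rows], argument=value, ...), one row to a line, values as JSON. jog_arm: Moves the arm, as the interface text tells. Its arguments: {"type":"object","properties":{"plan":{"type":"array","items":{"type":"array"}}},"required":["plan"]}

```bash
mkdir -p pics; ls; python3 - <<'E'
from cell import bot
import cv2,numpy as np
s=bot.sense();print(s['t'],s['tool_pos'],s['ee_rot'],s['gripper_width'])
for n in('scene','top'):
    f=bot.grab_frame(n);cv2.imwrite(f'pics/{n}0.png',f['frame'][:,:,::-1]);np.savez(f'{n}0.npz',**f)
    print(n,f['fx'],f['fy'],f['cx'],f['cy'],f['world_from_camera'])
E
```

```text
pics
0.0 [ 0.25144794 -0.51679946  0.40369619] [[ 8.99232476e-01  4.37470830e-01 -4.75627093e-04]
 [ 4.37470920e-01 -8.99230640e-01  1.85749272e-03]
 [ 3.84900429e-04 -1.87839080e-03 -9.99998162e-01]] 1.002849098686896
scene 436.36010297048006 436.36010297048006 260.32423461201967 187.38851204196237 [[-0.13294536  0.75839725 -0.63809023  1.15655012]
 [ 0.99109086  0.09651087 -0.09178538  0.11196191]
 [-0.00802713 -0.64460784 -0.76447126  0.80291404]
 [ 0.          0.          0.          1.        ]]
top 410.827087417745 410.827087417745 261.4098849521181 199.4768666797438 [[ 0.02503317 -0.99459313  0.10078618  0.48666774]
 [-0.99959657 -0.02625654 -0.01082985  0.03009632]
 [ 0.01341759 -0.10047441 -0.99484916  0.90634949]
 [ 0.          0.          0.          1.        ]]
```

View pics/top0.png

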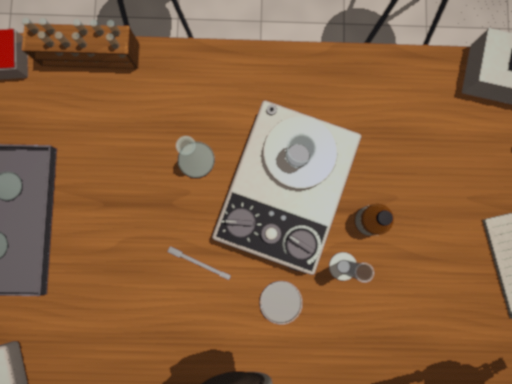

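View pics/scene0.png

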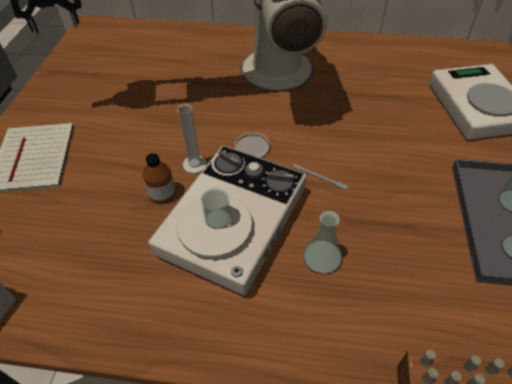

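```bash
python3 - <<'E'
import cv2
i=cv2.imread('pics/top0.png');cv2.imwrite('pics/top0c.png',cv2.resize(i[180:280,205:335],None,fx=6,fy=6,interpolation=cv2.INTER_CUBIC))
i=cv2.imread('pics/scene0.png');cv2.imwrite('pics/scene0c.png',cv2.resize(i[140:210,200:315],None,fx=6,fy=6,interpolation=cv2.INTER_CUBIC))
E
```

```text
(no output)
```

View pics/top0c.png

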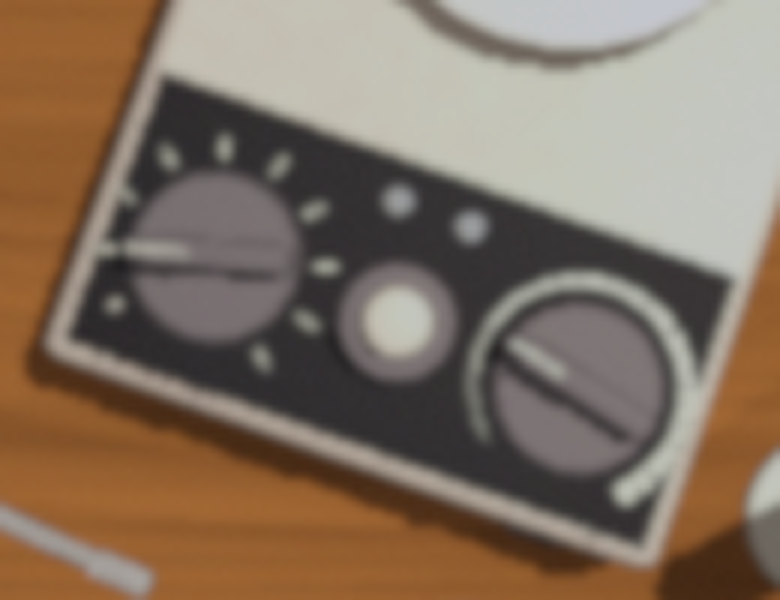

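View pics/scene0c.png

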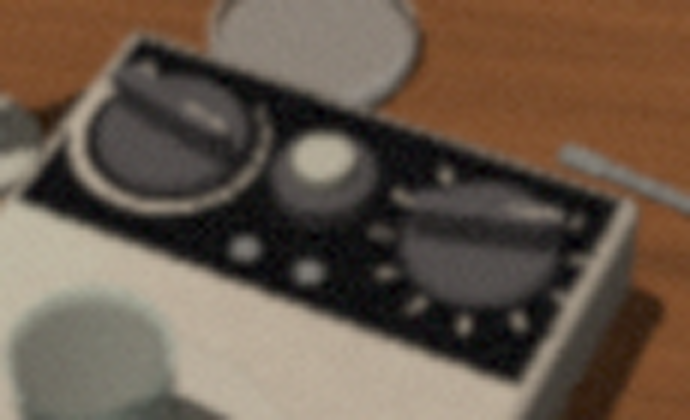

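```bash
cat >h.py <<'E'
import cv2,numpy as np
from cell import bot
def ray(f,u,v,z,T=None):
    T=f['world_from_camera'] if T is None else T
    d=T[:3,:3]@np.array([(u-f['cx'])/f['fx'],(v-f['cy'])/f['fy'],1.]);o=T[:3,3]
    return o+d*(z-o[2])/d[2]
E
python3 - <<'E'
from h import *
f=np.load('top0.npz'); im=f['frame']; 
up=cv2.resize(im,None,fx=4,fy=4,interpolation=cv2.INTER_CUBIC)
hsv=cv2.cvtColor(up,cv2.COLOR_RGB2HSV)
# black deck
m=((hsv[...,2]<85)).astype(np.uint8)*255
m[:720]=0;m[1120:]=0;m[:,:800]=0;m[:,1340:]=0
m=cv2.morphologyEx(m,cv2.MORPH_CLOSE,np.ones((5,5)))
n,l,st,c=cv2.connectedComponentsWithStats(m)
k=1+np.argmax(st[1:,4]);mm=(l==k).astype(np.uint8)
cnt=max(cv2.findContours(mm,cv2.RETR_EXTERNAL,cv2.CHAIN_APPROX_NONE)[0],key=cv2.contourArea)
r=cv2.minAreaRect(cnt);print(r)
P=np.array([ray(f,(u+.5)/4-.5,(v+.5)/4-.5,.07)[:2] for u,v in cv2.boxPoints(r)])
print(P, [ (np.linalg.norm(P[i]-P[i-1]),np.degrees(np.arctan2(*(P[i]-P[i-1])[::-1]))) for i in range(4)])
# white blobs inside deck hull
hull=np.zeros_like(mm);cv2.fillConvexPoly(hull,cv2.convexHull(cnt),1)
w=((hsv[...,2]>150)&(hull>0)).astype(np.uint8)
n,l,st,c=cv2.connectedComponentsWithStats(w)
for i in range(1,n):
    if st[i,4]>15: 
        u,v=(c[i]+.5)/4-.5
        print(st[i,4],np.round((u,v),1),np.round(ray(f,u,v,.07),4),np.round(ray(f,u,v,.092),4))
E
```

```text
((1087.0303955078125, 927.1658935546875), (403.0196228027344, 186.0831298828125), 19.838647842407227)
[[ 0.49425591  0.11084835]
 [ 0.58428078  0.08179406]
 [ 0.51932132 -0.11329386]
 [ 0.43048673 -0.08222545]] [(np.float64(0.20333223473709341), np.float64(71.72244048712558)), (np.float64(0.09459720239998141), np.float64(-17.88677187367265)), (np.float64(0.20561864474944505), np.float64(-108.41648667385864)), (np.float64(0.09411073279807897), np.float64(160.72356778042644))]
38 [271.1 213. ] [5.442e-01 5.000e-04 7.000e-02] [0.5427 0.0013 0.092 ]
54 [283.1 217.3] [ 0.5361 -0.0241  0.07  ] [ 0.5348 -0.0227  0.092 ]
112 [230.5 221.1] [0.5256 0.0828 0.07  ] [0.5246 0.0814 0.092 ]
2083 [310.7 241.3] [ 0.4888 -0.0812  0.07  ] [ 0.4887 -0.0783  0.092 ]
1779 [271.1 233. ] [ 5.034e-01 -4.000e-04  7.000e-02] [5.03e-01 4.00e-04 9.20e-02]
200 [294.7 239.5] [ 0.4917 -0.0485  0.07  ] [ 0.4916 -0.0465  0.092 ]
```

```bash
cat >>h.py <<'E'
from scipy.spatial.transform import Rotation as Ro
def rel(target,yaw,s=None):
    """tool-frame shift & rotvec from current measured pose to TCP target, tool down, tool x at yaw deg"""
    s=s or bot.sense();R=np.array(s['ee_rot']);a=np.radians(yaw)
    G=np.array([[np.cos(a),np.sin(a),0],[np.sin(a),-np.cos(a),0],[0,0,-1]])
    return R.T@(np.array(target)-s['tool_pos']), Ro.from_matrix(R.T@G).as_rotvec()
E
python3 - <<'E'
from h import *
f=bot.grab_frame('wrist');print(f['T_tool_cam'],f['fx'])
print(rel([.44,.03,.36],176.5))
E
```

```text
[[-1.14121949e-03 -9.64504831e-01 -2.64062736e-01  6.71363329e-02]
 [ 9.99999349e-01 -1.10706526e-03 -2.78149650e-04 -4.70971790e-04]
 [-2.40580019e-05 -2.64062882e-01  9.64505466e-01  3.15699999e-02]
 [ 0.00000000e+00  0.00000000e+00  0.00000000e+00  1.00000000e+00]] 320.18146063565615
(array([ 0.4087263 , -0.40920115,  0.04464852]), array([-8.75528920e-05, -2.05082628e-03, -2.62771087e+00]))
```

Request:
jog_arm([
  [[0.05,-0.05,0],[0,0,-0.18],0],
  [[0.1,-0.1,0],[0,0,-0.36],0],
  [[0.14,-0.14,0],[0,0,-0.54],0],
  [[0.18,-0.18,0],[0,0,-0.72],0],
  [[0.22,-0.22,0],[0,0,-0.9],0],
  [[0.26,-0.26,0],[0,0,-1.08],0],
  [[0.29,-0.29,0],[0,0,-1.26],0],
  [[0.32,-0.32,0],[0,0,-1.44],0],
])

```text
t: 1.15
tool_pos: [0.3994, -0.0877, 0.4046]
ee_rot: [[-0.322, 0.947, 0.0], [0.947, 0.322, -0.0], [-0.0, 0.0, -1.0]]
wrist_force: [1.2, 0.2, 0.2]
gripper_width: 0.001
```

```bash
python3 - <<'E'
from h import *
s=bot.sense();print(s['t'],s['tool_pos'],s['q'],s['gripper_width'])
print(rel([.44,.03,.36],176.5,s))
E
```

```text
1.15 [ 0.39939824 -0.08766814  0.4046056 ] [-2.94318398e+01 -1.71801196e+01  1.16358030e+02  2.48931606e-03
  8.08100290e+01 -4.82381131e+01] 0.0011906725257395724
(array([0.0983038 , 0.07635844, 0.04460612]), array([ 7.57988801e-05,  2.14858427e-04, -1.18148534e+00]))
```

Request:
jog_arm([
  [[0.02,0.01,0.01],[0,0,-0.18],0],
  [[0.04,0.02,0.02],[0,0,-0.36],0],
  [[0.06,0.04,0.03],[0,0,-0.54],0],
  [[0.08,0.06,0.045],[0,0,-0.72],0],
  [[0.098,0.076,0.045],[0,0,-0.9],0],
  [[0.098,0.076,0.045],[0,0,-1.05],0],
  [[0.098,0.076,0.045],[0,0,-1.18],0],
  [[0.098,0.076,0.045],[0,0,-1.18],0],
])

```text
t: 2.15
tool_pos: [0.4402, 0.0278, 0.3594]
ee_rot: [[-0.998, 0.07, -0.001], [0.07, 0.998, 0.0], [0.001, 0.0, -1.0]]
wrist_force: [-0.2, -0.7, -0.5]
gripper_width: -0.002
```

```bash
python3 - <<'E'
from h import *
s=bot.sense();print(s['t'],s['tool_pos'],s['q'])
f=bot.grab_frame('wrist');np.savez('w1.npz',**f,pos=s['tool_pos'],rot=s['ee_rot'])
cv2.imwrite('pics/w1.png',f['frame'][:,:,::-1])
E
```

```text
2.15 [0.44024066 0.02782521 0.35944975] [-1.21554455e+01 -9.23200521e+00  1.15034305e+02  2.22864699e-04
  7.42300708e+01 -9.81446829e+01]
```

View pics/w1.png

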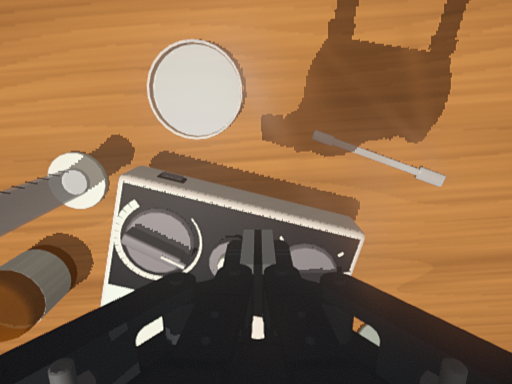

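Request:
jog_arm([
  [[-0.04,0,0],[0,0,0],0],
  [[-0.08,0,0],[0,0,0],0],
  [[-0.08,0,0],[0,0,0],0],
  [[-0.08,0,0],[0,0,0],0],
])

```text
t: 2.7
tool_pos: [0.5197, 0.0222, 0.3593]
ee_rot: [[-0.998, 0.07, -0.001], [0.07, 0.998, 0.0], [0.001, 0.0, -1.0]]
wrist_force: [-0.8, 0.4, 0.4]
gripper_width: 0.002
```

```bash
python3 - <<'E'
from h import *
s=bot.sense();print(s['t'],s['tool_pos'],s['q'])
f=bot.grab_frame('wrist');np.savez('w2.npz',**f,pos=s['tool_pos'],rot=s['ee_rot'])
cv2.imwrite('pics/w2.png',cv2.resize(f['frame'][:,:,::-1],(800,600)))
E
```

```text
2.7 [0.51972847 0.02222364 0.35934202] [-1.08770376e+01  3.22005171e+00  1.03112612e+02 -8.48358443e-04
  7.37442894e+01 -9.68638850e+01]
```

View pics/w2.png

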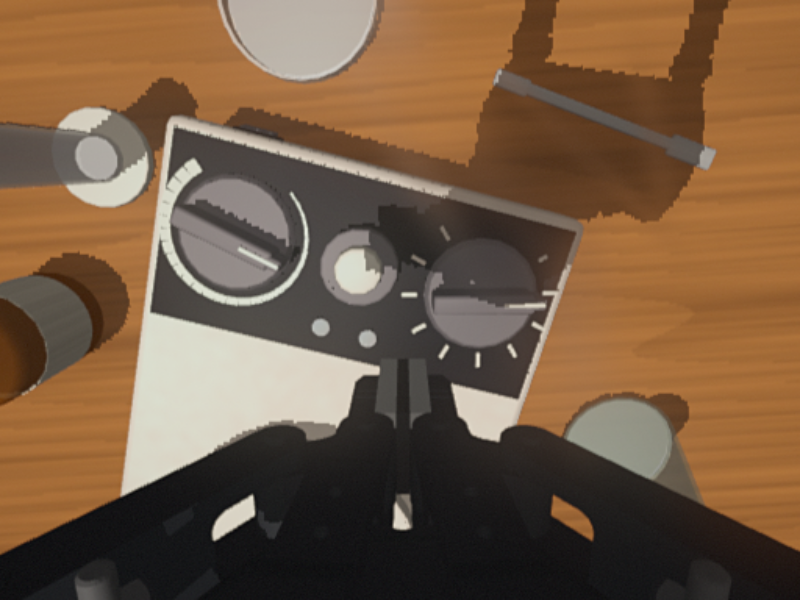

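```bash
python3 - <<'E'
from h import *
f=np.load('w2.npz');T=np.eye(4);T[:3,:3]=f['rot'];T[:3,3]=f['pos'];T=T@f['T_tool_cam']
im=f['frame'];up=cv2.resize(im,None,fx=4,fy=4,interpolation=cv2.INTER_CUBIC)
s=cv2.cvtColor(up,cv2.COLOR_RGB2HSV)
g=s[...,2]
def R(x,y,z):return ray(f,x/1.5625-.18,y/1.5625-.18,z,T)
m=((g>150)&(s[...,1]<90)).astype(np.uint8)
n,l,st,c=cv2.connectedComponentsWithStats(m)
for i in range(1,n):
    x,y=c[i]/4*1.5625
    if st[i,4]>20 and st[i,4]<4000 and 310<x<570 and 215<y<380: print(st[i,4],np.round((x,y)),[np.round(R(x,y,z)[:2],4) for z in(.07,.092,.094)])
# body front top corners, rough
for p in [(172,120),(580,222)]: print(R(*p,.07))
cv2.imwrite('pics/w2c.png',cv2.resize(im[130:250,190:390][:,:,::-1],None,fx=4,fy=4,interpolation=cv2.INTER_CUBIC))
E
```

```text
65 [367. 238.] [array([0.4888, 0.0066]), array([0.4858, 0.0084]), array([0.4855, 0.0086])]
1351 [328. 262.] [array([ 0.4994, -0.0149]), array([ 0.4955, -0.0113]), array([ 0.4951, -0.011 ])]
91 [330. 285.] [array([ 0.5121, -0.0153]), array([ 0.5071, -0.0116]), array([ 0.5066, -0.0113])]
39 [335. 289.] [array([ 0.5146, -0.0127]), array([ 0.5094, -0.0092]), array([ 0.5089, -0.0089])]
428 [409. 295.] [array([0.5202, 0.0263]), array([0.5145, 0.0264]), array([0.514 , 0.0264])]
1107 [528. 306.] [array([0.5311, 0.0895]), array([0.5245, 0.0842]), array([0.5239, 0.0837])]
1435 [321. 327.] [array([ 0.5351, -0.0229]), array([ 0.5282, -0.0186]), array([ 0.5275, -0.0182])]
430 [419. 328.] [array([0.5394, 0.0302]), array([0.532 , 0.0299]), array([0.5314, 0.0299])]
1377 [367. 339.] [array([0.5435, 0.0018]), array([0.5358, 0.004 ]), array([0.5351, 0.0042])]
384 [512. 351.] [array([0.556 , 0.0804]), array([0.5472, 0.0759]), array([0.5464, 0.0755])]
399 [444. 352.] [array([0.554, 0.043]), array([0.5454, 0.0416]), array([0.5446, 0.0415])]
390 [478. 360.] [array([0.5601, 0.0615]), array([0.551 , 0.0586]), array([0.5502, 0.0583])]
[ 0.42453529 -0.08287553  0.07      ]
[0.4881667  0.11616134 0.07      ]
```

View pics/w2c.png

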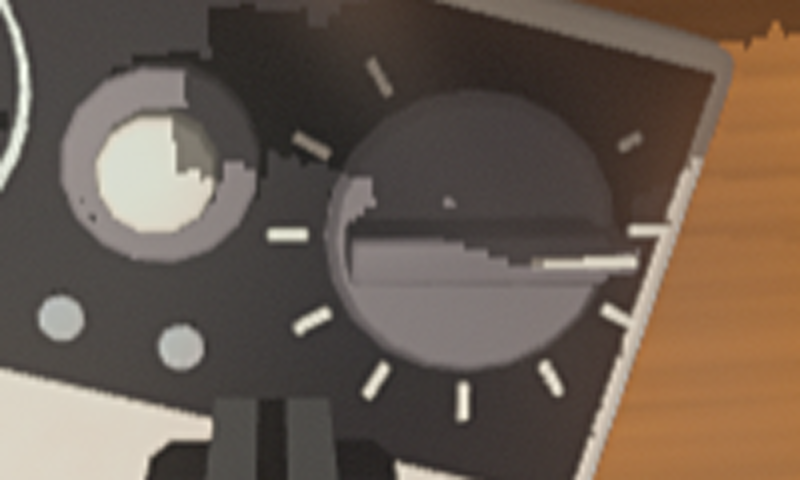

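```bash
python3 - <<'E'
from h import *
f=np.load('w2.npz');T=np.eye(4);T[:3,:3]=f['rot'];T[:3,3]=f['pos'];T=T@f['T_tool_cam']
R=lambda x,y,z:ray(f,x/4+190-.4,y/4+130-.4,z,T)[:2]
tk=[(630,141),(648,230),(614,314),(551,378),(463,402),(376,381),(312,321),(287,235),(311,145),(379,77)]
P=np.array([R(*p,.07) for p in tk]);A=np.c_[2*P,np.ones(10)];b=(P**2).sum(1)
x=np.linalg.lstsq(A,b,rcond=None)[0];c=x[:2];r=np.sqrt(x[2]+c@c);print('axis',c,r)
print((np.degrees(np.arctan2(*(P-c).T[::-1]))-(135-30*np.arange(10))+180)%360-180)
a,b2=R(537,265,.094),R(635,262,.094);print('line',a,b2,np.degrees(np.arctan2(*(b2-a)[::-1])),'tip from axis',np.linalg.norm(b2-c),np.degrees(np.arctan2(*(b2-c)[::-1])))
bt=R(157,174,.092);print('button',bt,'axis-btn',c-bt,np.linalg.norm(c-bt),np.degrees(np.arctan2(*(c-bt)[::-1]))-90)
e=cv2.minAreaRect
print('fingertip y', [ (np.linalg.inv(T)) is None])
d=f['z_map'];print(d[232:250,245:275:3])
# skirt extents at .076
for p in [(325,235),(612,200),(470,90),(465,370)]: print(R(*p,.076))
E
```

```text
axis [0.52233258 0.06327792] 0.03744505610297125
[-18.488344   -18.30105025 -18.28662072 -18.07180106 -17.9854463
 -17.92858503 -17.86587663 -18.21279826 -18.60453721 -18.69060602]
line [0.52326209 0.07306916] [0.52399126 0.09162088] 87.74916666847113 tip from axis 0.02839144580824927 86.65076856672485
button [0.50099755 0.0025763 ] axis-btn [0.02133503 0.06070163] 0.06434182809358531 -19.365236874291867
fingertip y [False]
[[0.14692968 0.14401133 0.14362192 0.14519273 0.14614587 0.14442486
  0.14550152 0.1459984  0.14609869 0.14655119]
 [0.14422305 0.14503877 0.14298181 0.14442658 0.14406641 0.14438686
  0.14436203 0.14460151 0.1442374  0.14373088]
 [0.14316453 0.14279081 0.14259772 0.14236058 0.14340158 0.14340474
  0.14407946 0.14382544 0.1431722  0.14432827]
 [0.14215869 0.14171107 0.14242503 0.14145097 0.14285815 0.14288352
  0.14223024 0.14194779 0.1410014  0.14239538]
 [0.14121206 0.14138074 0.14017133 0.1417115  0.14148022 0.14044853
  0.14036213 0.14116712 0.1416763  0.14057405]
 [0.14134495 0.14077824 0.14075798 0.14104171 0.1396428  0.13814387
  0.14029719 0.13967621 0.139
[... 794 characters left out ...]
84953 0.13205524 0.13257018]
 [0.132126   0.13247292 0.13214421 0.13174684 0.13182177 0.13139057
  0.1321259  0.13061838 0.13209678 0.13189757]
 [0.1315999  0.13088796 0.1312448  0.13187551 0.13003162 0.13065942
  0.13051054 0.13160048 0.13063946 0.13084282]
 [0.13202174 0.12937258 0.1287636  0.12990558 0.1300842  0.13019705
  0.13084301 0.13034153 0.12976031 0.13030973]
 [0.1301967  0.12882242 0.12887616 0.12953772 0.12978715 0.12852319
  0.12878522 0.12924981 0.12857445 0.12985405]
 [0.12904876 0.12777849 0.12779771 0.12792948 0.128326   0.12720743
  0.12728606 0.1294982  0.12845919 0.12853672]]
[0.51923369 0.03372888]
[0.51607124 0.09188841]
[0.4917996  0.06401014]
[0.55041888 0.06117211]
```

```bash
cat >>h.py <<'E'
C=np.array([.5225,.063])
def fing(phi,g,r=.018):
    p=np.radians(phi);u=np.array([np.cos(p),np.sin(p)]);t=np.array([np.sin(p),-np.cos(p)])
    return C+r*u-(.016+g)*t, phi+90
def go(phi,g,z,r=.018):
    p,y=fing(phi,g,r);return rel([*p,z],y)
E
python3 - <<'E'
from h import *
for z in (.359,.30,.254): print([np.round(a,4) for a in go(86.8,.008,z)])
E
```

```text
[array([0.0241, 0.0585, 0.0005]), array([ 0.0001, -0.0009, -0.0139])]
[array([0.024 , 0.0585, 0.0595]), array([ 0.0001, -0.0009, -0.0139])]
[array([0.024 , 0.0585, 0.1055]), array([ 0.0001, -0.0009, -0.0139])]
```

Request:
jog_arm([
  [[0.024,0.03,0],[0,0,-0.014],0],
  [[0.024,0.0585,0],[0,0,-0.014],0],
  [[0.024,0.0585,0.03],[0,0,-0.014],0],
  [[0.024,0.0585,0.06],[0,0,-0.014],0],
  [[0.024,0.0585,0.08],[0,0,-0.014],0],
  [[0.024,0.0585,0.08],[0,0,-0.014],0],
  [[0.024,0.0585,0.08],[0,0,-0.014],0],
])

```text
t: 3.62
tool_pos: [0.5003, 0.0822, 0.2809]
ee_rot: [[-0.998, 0.055, 0.002], [0.055, 0.998, -0.0], [-0.002, -0.0, -1.0]]
wrist_force: [1.6, 1.4, 0.8]
gripper_width: -0.003
```

```bash
python3 - <<'E'
from h import *
s=bot.sense();print(s['t'],s['tool_pos'],s['wrist_force'])
print([np.round(a,4) for a in go(86.8,.008,.254)])
f=bot.grab_frame('wrist');cv2.imwrite('pics/w3.png',f['frame'][:,:,::-1])
f=bot.grab_frame('scene');i=f['frame'][:,:,::-1];cv2.imwrite('pics/s3.png',cv2.resize(i[120:220,200:330],None,fx=6,fy=6,interpolation=cv2.INTER_CUBIC))
E
```

```text
3.625 [0.50033224 0.08218522 0.28089607] [1.64255068 1.35763991 0.77194017]
[array([0.0008, 0.0001, 0.0269]), array([-0.    ,  0.0018,  0.0007])]
```

View pics/w3.png

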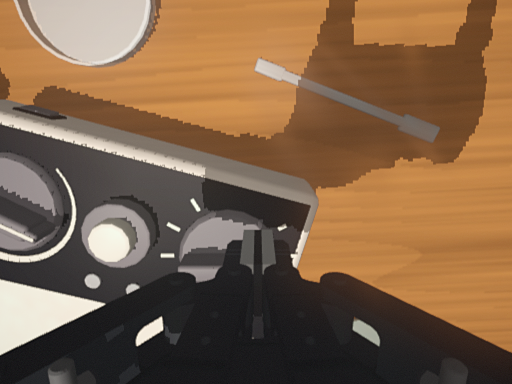

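View pics/s3.png

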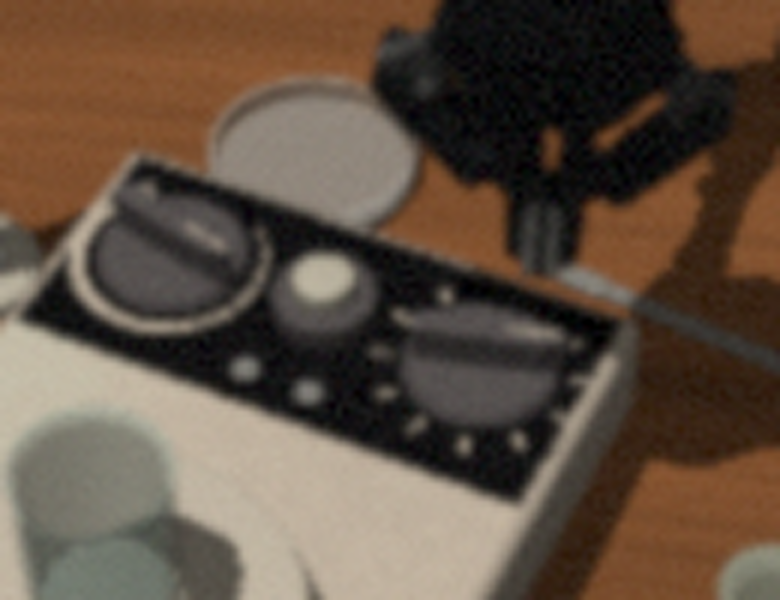

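Request:
jog_arm([
  [[0,0,0.01],[0,0,0],0],
  [[0,0,0.018],[0,0,0],0],
  [[0,0,0.024],[0,0,0],0],
  [[0,0,0.027],[0,0,0],0],
  [[0,0,0.027],[0,0,0],0],
  [[0,0,0.027],[0,0,0],0],
])

```text
t: 4.47
tool_pos: [0.5004, 0.0822, 0.2529]
ee_rot: [[-0.999, 0.055, 0.0], [0.055, 0.999, -0.0], [-0.0, -0.0, -1.0]]
wrist_force: [1.0, 0.4, -0.2]
gripper_width: -0.001
```

```bash
python3 - <<'E'
from h import *
s=bot.sense();print(s['t'],s['tool_pos'],s['wrist_force'])
print([np.round(a,4) for a in go(86.8,.001,.254)])
v=np.array([-(.016+.001),-.018])
for d in range(5,45,5):
    a=np.radians(d);R=np.array([[np.cos(a),-np.sin(a)],[np.sin(a),np.cos(a)]]);print(d,np.round(v-R@v,4),round(a,4))
f=bot.grab_frame('scene');i=f['frame'][:,:,::-1];cv2.imwrite('pics/s4.png',cv2.resize(i[120:220,200:330],None,fx=6,fy=6,interpolation=cv2.INTER_CUBIC))
E
```

```text
4.475 [0.50039232 0.0822278  0.25292612] [ 0.97907572  0.42301351 -0.24366508]
[array([-0.0061,  0.    , -0.0011]), array([-0.    ,  0.0004,  0.0011])]
5 [-0.0016  0.0014] 0.0873
10 [-0.0034  0.0027] 0.1745
15 [-0.0052  0.0038] 0.2618
20 [-0.0072  0.0047] 0.3491
25 [-0.0092  0.0055] 0.4363
30 [-0.0113  0.0061] 0.5236
35 [-0.0134  0.0065] 0.6109
40 [-0.0155  0.0067] 0.6981
```

View pics/s4.png

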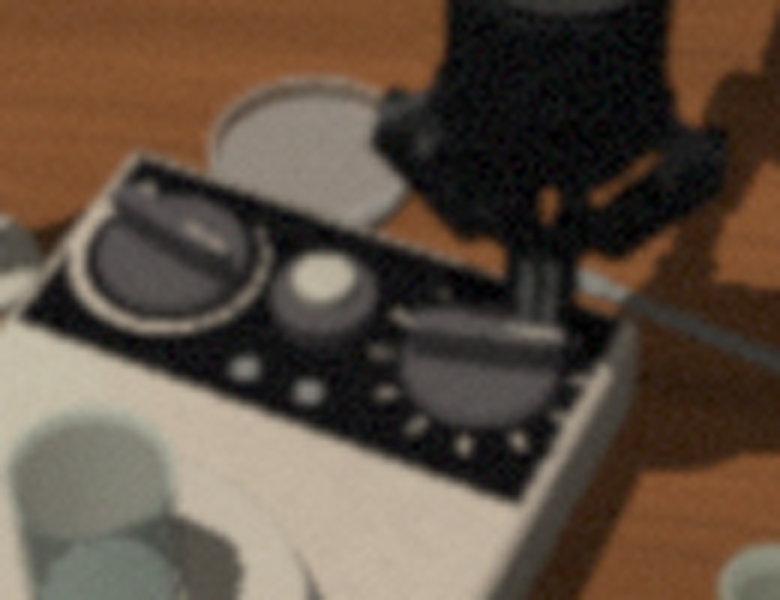

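Request:
jog_arm([
  [[-0.002,0,-0.001],[0,0,0],0],
  [[-0.004,0,-0.001],[0,0,0],0],
  [[-0.006,0,-0.001],[0,0,0],0],
  [[-0.006,0,-0.001],[0,0,0],0],
  [[-0.006,0,-0.001],[0,0,0],0],
])

```text
t: 5.15
tool_pos: [0.5062, 0.0819, 0.2536]
ee_rot: [[-0.998, 0.055, -0.0], [0.055, 0.998, 0.0], [0.0, 0.0, -1.0]]
wrist_force: [-0.5, 0.1, -1.1]
gripper_width: -0.003
```

```bash
python3 - <<'E'
from h import *
s=bot.sense();print(s['t'],s['tool_pos'],s['wrist_force'])
print([np.round(a,4) for a in go(86.8,.001,.254)])
f=bot.grab_frame('scene');i=f['frame'][:,:,::-1];cv2.imwrite('pics/s5.png',cv2.resize(i[120:220,200:330],None,fx=6,fy=6,interpolation=cv2.INTER_CUBIC))
E
```

```text
5.15 [0.50620689 0.08192186 0.25362457] [-0.47049464  0.06275986 -1.07338393]
[array([-0.0003,  0.    , -0.0004]), array([ 0.    , -0.0002,  0.0011])]
```

View pics/s5.png

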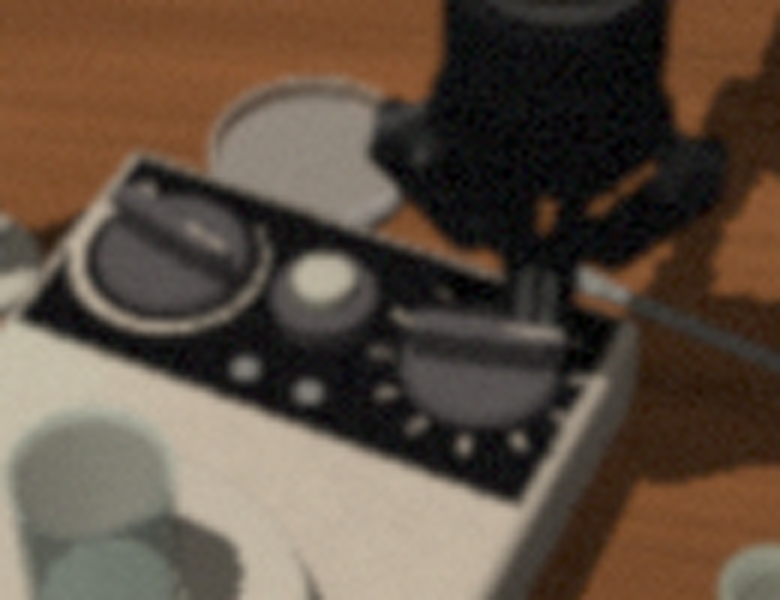

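Request:
jog_arm([
  [[-0.0016,0.0014,0],[0,0,0.087],0],
  [[-0.0034,0.0027,0],[0,0,0.1745],0],
  [[-0.0052,0.0038,0],[0,0,0.262],0],
  [[-0.0072,0.0047,0],[0,0,0.349],0],
  [[-0.0082,0.0051,0],[0,0,0.393],0],
  [[-0.0082,0.0051,0],[0,0,0.393],0],
])

```text
t: 5.95
tool_pos: [0.5147, 0.0865, 0.2537]
ee_rot: [[-0.902, 0.432, -0.0], [0.432, 0.902, -0.0], [0.0, -0.0, -1.0]]
wrist_force: [-0.2, -1.0, -1.0]
gripper_width: -0.003
```

```bash
cat >look.py <<'E'
from h import *
import sys
phi=float(sys.argv[1]);s=bot.sense();print(s['t'],s['tool_pos'],s['wrist_force'])
print([np.round(a,4) for a in go(phi,.001,.254)])
f=bot.grab_frame('scene');i=f['frame'][:,:,::-1];a=cv2.resize(i[120:215,200:330],None,fx=4,fy=4,interpolation=cv2.INTER_CUBIC)
f=bot.grab_frame('top');i=f['frame'][:,:,::-1];b=cv2.resize(i[195:250,215:287],None,fx=4,fy=4,interpolation=cv2.INTER_CUBIC)
o=np.zeros((380,520+288,3),np.uint8);o[:,:520]=a;o[:220,520:]=b
cv2.imwrite(sys.argv[2],o[:,:800])
E
python3 look.py 64.3 pics/s6.png
```

```text
5.95 [0.51469102 0.08654822 0.25367037] [-0.18827419 -0.98860436 -0.96253154]
[array([-0.0002,  0.0002, -0.0003]), array([-0.    , -0.    ,  0.0013])]
```

View pics/s6.png

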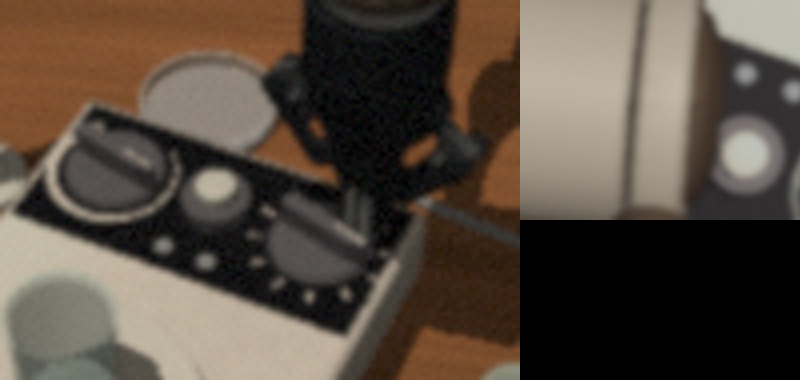

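Request:
jog_arm([
  [[-0.0016,0.0014,0],[0,0,0.087],0],
  [[-0.0034,0.0027,0],[0,0,0.1745],0],
  [[-0.0052,0.0038,0],[0,0,0.262],0],
  [[-0.0072,0.0047,0],[0,0,0.349],0],
  [[-0.0092,0.0055,0],[0,0,0.436],0],
  [[-0.0113,0.0061,0],[0,0,0.524],0],
  [[-0.0113,0.0061,0],[0,0,0.524],0],
])

```text
t: 6.92
tool_pos: [0.5276, 0.0871, 0.2537]
ee_rot: [[-0.565, 0.825, -0.0], [0.825, 0.565, -0.0], [-0.0, -0.0, -1.0]]
wrist_force: [-0.0, 0.3, -0.3]
gripper_width: -0.002
```

```bash
python3 look.py 34.3 pics/s7.png
```

```text
6.925 [0.5275607  0.08710784 0.25369103] [-0.00206     0.28627137 -0.25379906]
[array([-0.0001,  0.0002, -0.0003]), array([-0.    ,  0.    ,  0.0018])]
```

View pics/s7.png

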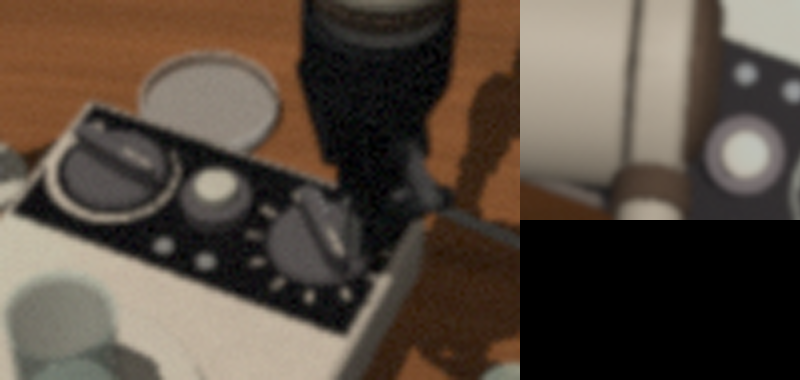

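Request:
jog_arm([
  [[-0.0016,0.0014,0],[0,0,0.087],0],
  [[-0.0034,0.0027,0],[0,0,0.1745],0],
  [[-0.0052,0.0038,0],[0,0,0.262],0],
  [[-0.0072,0.0047,0],[0,0,0.349],0],
  [[-0.0092,0.0055,0],[0,0,0.436],0],
  [[-0.0113,0.0061,0],[0,0,0.524],0],
  [[-0.0113,0.0061,0],[0,0,0.524],0],
])

```text
t: 7.9
tool_pos: [0.5389, 0.0812, 0.2537]
ee_rot: [[-0.077, 0.997, -0.0], [0.997, 0.077, 0.0], [0.0, -0.0, -1.0]]
wrist_force: [-0.9, 0.6, 0.5]
gripper_width: 0.0
```

```bash
python3 look.py 4.3 pics/s8.png
```

```text
7.9 [0.53890188 0.08120257 0.25369409] [-0.90259097  0.59051814  0.50879352]
[array([ 0.0001,  0.0003, -0.0003]), array([-0.0001, -0.    ,  0.0018])]
```

View pics/s8.png

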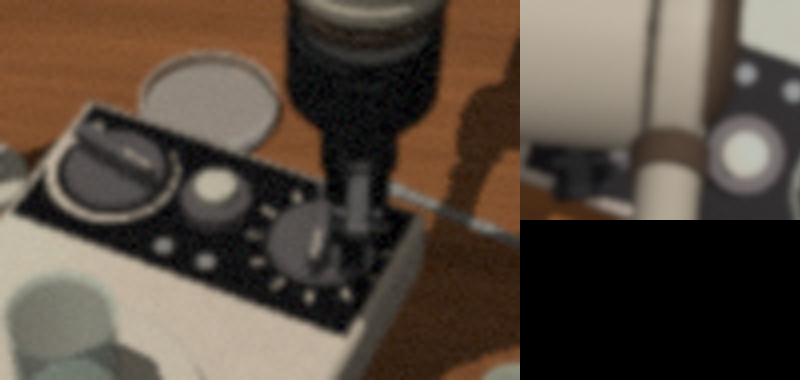

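```bash
cat >ang.py <<'E'
from h import *
f=bot.grab_frame('scene')
i=f['frame'];x0,y0,x1,y1=262,165,302,200
a=cv2.resize(i[y0:y1,x0:x1],None,fx=16,fy=16,interpolation=cv2.INTER_CUBIC)
import sys;cv2.imwrite(sys.argv[1],a[:,:,::-1])
g=cv2.cvtColor(a,cv2.COLOR_RGB2GRAY)
m=(g>int(sys.argv[2])).astype(np.uint8);n,l,st,c=cv2.connectedComponentsWithStats(m)
for k in range(1,n):
    if st[k,4]<150: continue
    ys,xs=np.nonzero(l==k);W=np.array([ray(f,(x+.5)/16-.5+x0,(y+.5)/16-.5+y0,.094)[:2] for x,y in zip(xs[::3],ys[::3])])
    mu=W.mean(0);w,V=np.linalg.eigh(np.cov(W.T));d=V[:,1]
    print(st[k,4],np.round(c[k]),'mean',np.round(mu,4),'r',np.round(np.linalg.norm(mu-C),4),'ang from axis',np.round(np.degrees(np.arctan2(*(mu-C)[::-1])),1),'dir',np.round(np.degrees(np.arctan2(*d[::-1])),1))
E
python3 ang.py pics/a8.png 140
```

```text
5459 [ 56. 538.] mean [0.5926 0.0405] r 0.0737 ang from axis -17.8 dir 81.7
```

View pics/a8.png

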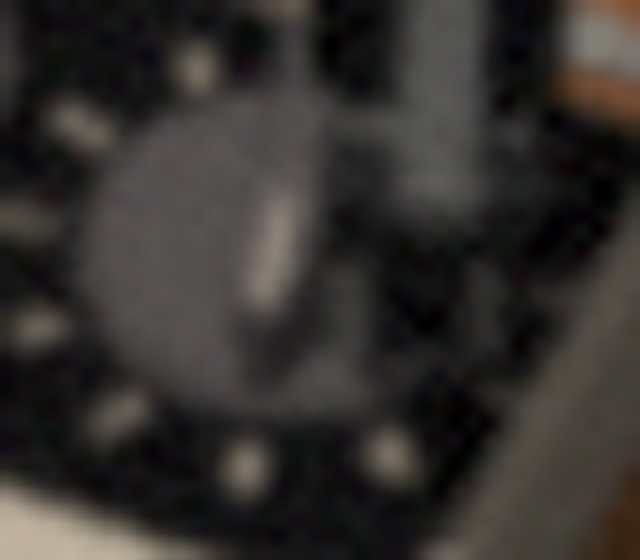

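```bash
python3 ang.py pics/a8b.png 118
```

```text
1602 [606.  41.] mean [0.4957 0.1047] r 0.0496 ang from axis 122.7 dir 54.8
1283 [273. 250.] mean [0.5397 0.0631] r 0.0172 ang from axis 0.3 dir 176.4
6553 [ 61. 536.] mean [0.5922 0.0411] r 0.0731 ang from axis -17.5 dir 81.4
```

Request:
jog_arm([
  [[-0.0016,0.0014,0],[0,0,0.087],0],
  [[-0.0034,0.0027,0],[0,0,0.1745],0],
  [[-0.0052,0.0038,0],[0,0,0.262],0],
  [[-0.0072,0.0047,0],[0,0,0.349],0],
  [[-0.0092,0.0055,0],[0,0,0.436],0],
  [[-0.0113,0.0061,0],[0,0,0.524],0],
  [[-0.0113,0.0061,0],[0,0,0.524],0],
])

```text
t: 8.98
tool_pos: [0.5459, 0.0704, 0.2537]
ee_rot: [[0.433, 0.902, -0.0], [0.902, -0.433, 0.0], [-0.0, -0.0, -1.0]]
wrist_force: [-0.5, -0.7, -0.2]
gripper_width: -0.003
```

```bash
python3 look.py -25.7 pics/s9.png; python3 ang.py pics/a9.png 118
```

```text
8.975 [0.54585565 0.07039895 0.25371288] [-0.54667451 -0.6939617  -0.15410368]
[array([ 0.0002,  0.0002, -0.0003]), array([-0.    ,  0.    ,  0.0011])]
2974 [588.  32.] mean [0.4944 0.1021] r 0.0481 ang from axis 125.7 dir 54.6
6600 [ 62. 536.] mean [0.5922 0.0411] r 0.073 ang from axis -17.4 dir 81.6
502 [460. 552.] mean [0.5883 0.0929] r 0.0723 ang from axis 24.4 dir 102.5
```

View pics/a9.png

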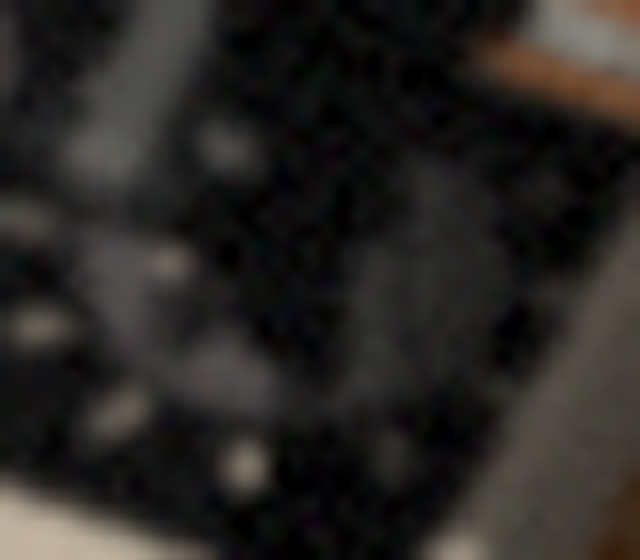

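Request:
jog_arm([
  [[0.005,0,0],[0,0,0],0],
  [[0.01,0,0],[0,0,0],0],
  [[0.01,0,-0.02],[0,0,0],0],
  [[0.01,0,-0.05],[0,0,0],0],
  [[0.01,0,-0.09],[0,0,0],0],
  [[0.06,0,-0.12],[0,0,0],0],
  [[0.06,0,-0.12],[0,0,0],0],
])

```text
t: 10.0
tool_pos: [0.5733, 0.1268, 0.3773]
ee_rot: [[0.431, 0.902, 0.007], [0.902, -0.431, 0.001], [0.004, 0.006, -1.0]]
wrist_force: [-0.6, 0.1, -0.6]
gripper_width: -0.005
```

```bash
python3 look.py -25.7 pics/s10.png; python3 ang.py pics/a10.png 128
```

```text
10.0 [0.57333191 0.12683448 0.37725434] [-0.60287854  0.08929158 -0.57681676]
[array([-0.063 , -0.0011,  0.123 ]), array([ 0.006 , -0.0038,  0.003 ])]
291 [553.   7.] mean [0.4904 0.097 ] r 0.0468 ang from axis 133.4 dir 159.9
392 [593.  37.] mean [0.4953 0.1029] r 0.0483 ang from axis 124.3 dir 171.6
10839 [548. 399.] mean [0.5609 0.1021] r 0.0548 ang from axis 45.5 dir 161.8
6116 [ 60. 537.] mean [0.5924 0.0409] r 0.0733 ang from axis -17.6 dir 81.9
```

View pics/s10.png

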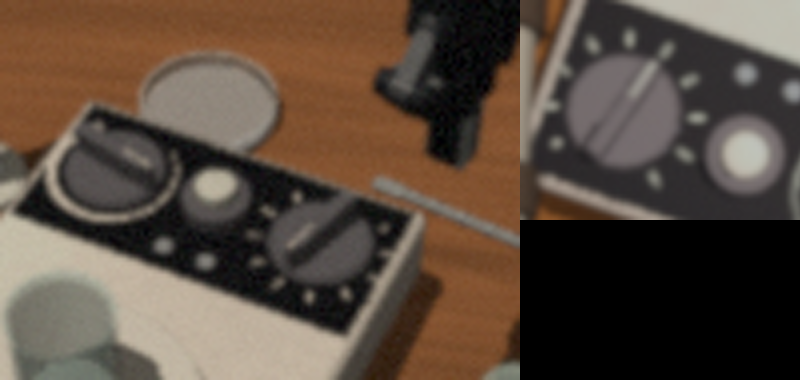

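View pics/a10.png

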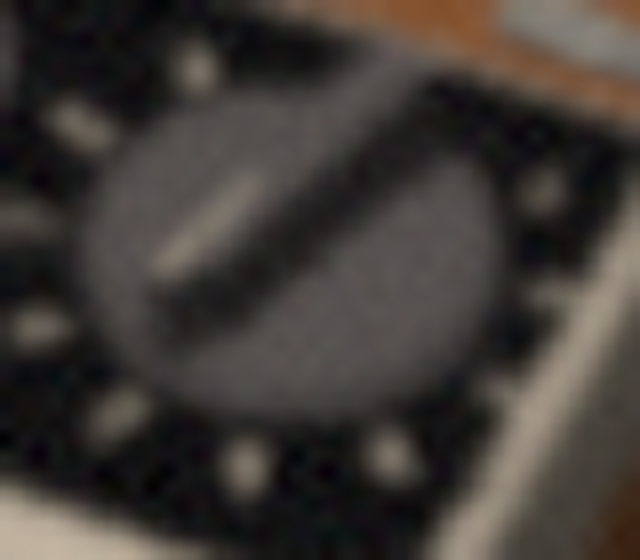

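```bash
python3 - <<'E'
from h import *
f=bot.grab_frame('top');x0,y0=225,200
i=f['frame'][200:245,225:265];a=cv2.resize(i,None,fx=12,fy=12,interpolation=cv2.INTER_CUBIC);g=cv2.cvtColor(a,cv2.COLOR_RGB2GRAY)
for th in(140,150,160):
  n,l,st,c=cv2.connectedComponentsWithStats((g>th).astype(np.uint8))
  for k in range(1,n):
    if 150<st[k,4]<4000:
      ys,xs=np.nonzero(l==k);W=np.array([ray(f,(x+.5)/12-.5+x0,(y+.5)/12-.5+y0,.094)[:2] for x,y in zip(xs,ys)])
      mu=W.mean(0);r=np.linalg.norm(mu-C);w,V=np.linalg.eigh(np.cov(W.T));d=V[:,1]
      if r<.03: print(th,st[k,4],mu,r,np.degrees(np.arctan2(*(mu-C)[::-1])),np.degrees(np.arctan2(*d[::-1])))
for z in(.377,.275,.26): print([np.round(q,4) for q in rel([.502,.0013,z],64.3)])
E
```

```text
140 1319 [0.53924692 0.05200457] 0.02003394627851975 -33.287481385796944 147.35829503964945
[array([-0.1408, -0.0092, -0.0046]), array([-0.0024,  0.0015, -0.0006])]
[array([-0.1406, -0.0089,  0.0974]), array([-0.0024,  0.0015, -0.0006])]
[array([-0.1406, -0.0089,  0.1124]), array([-0.0024,  0.0015, -0.0006])]
```

Request:
jog_arm([
  [[-0.05,-0.003,0],[0,0,0],0],
  [[-0.1,-0.006,0],[0,0,0],0],
  [[-0.1408,-0.009,0],[0,0,0],0],
  [[-0.1408,-0.009,0],[0,0,0],0],
  [[-0.1408,-0.009,0.04],[0,0,0],0],
  [[-0.1408,-0.009,0.075],[0,0,0],0],
  [[-0.1408,-0.009,0.09],[0,0,0],0],
  [[-0.1408,-0.009,0.09],[0,0,0],0],
])

```text
t: 11.2
tool_pos: [0.5024, 0.0019, 0.2827]
ee_rot: [[0.434, 0.901, -0.002], [0.901, -0.434, 0.001], [-0.0, -0.003, -1.0]]
wrist_force: [-0.1, -0.4, 1.0]
gripper_width: -0.003
```

```bash
python3 look.py -25.7 pics/s11.png; python3 - <<'E'
from h import *
for z in(.27,.2595): print([np.round(q,4) for q in rel([.502,.0013,z],64.3)])
E
```

```text
11.2 [0.50238579 0.00185078 0.28272304] [-0.11912388 -0.37458558  0.96322838]
[array([0.0808, 0.0097, 0.0287]), array([-0.0026,  0.0004, -0.0003])]
[array([-0.0008, -0.0011,  0.0149]), array([ 0.0019, -0.0005, -0.0003])]
[array([-0.0008, -0.0012,  0.0254]), array([ 0.0019, -0.0005, -0.0003])]
```

View pics/s11.png

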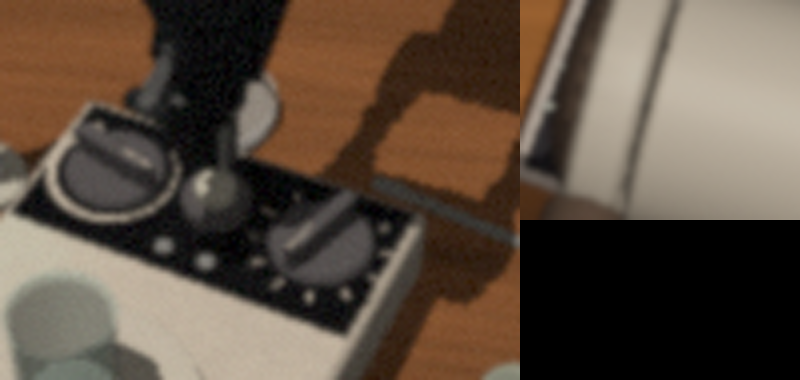

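Request:
jog_arm([
  [[0,-0.001,0.008],[0,0,0],0],
  [[0,-0.001,0.014],[0,0,0],0],
  [[0,-0.001,0.017],[0,0,0],0],
  [[0,-0.001,0.019],[0,0,0],0],
  [[0,-0.001,0.021],[0,0,0],0],
  [[0,-0.001,0.0225],[0,0,0],0],
  [[0,-0.001,0.0225],[0,0,0],0],
])

```text
t: 12.18
tool_pos: [0.5018, 0.002, 0.2613]
ee_rot: [[0.434, 0.901, -0.0], [0.901, -0.434, -0.0], [-0.0, -0.0, -1.0]]
wrist_force: [-1.1, -0.3, 2.4]
gripper_width: -0.0
```

```bash
python3 - <<'E'
from h import *
s=bot.sense();print(s['t'],s['tool_pos'],s['wrist_force'])
f=bot.grab_frame('scene');i=f['frame'][:,:,::-1];cv2.imwrite('pics/s12.png',cv2.resize(i[140:210,220:300],None,fx=8,fy=8,interpolation=cv2.INTER_CUBIC))
E
```

```text
12.175 [0.5018272  0.0019577  0.26134605] [-1.11192789 -0.32987939  2.36288875]
```

View pics/s12.png

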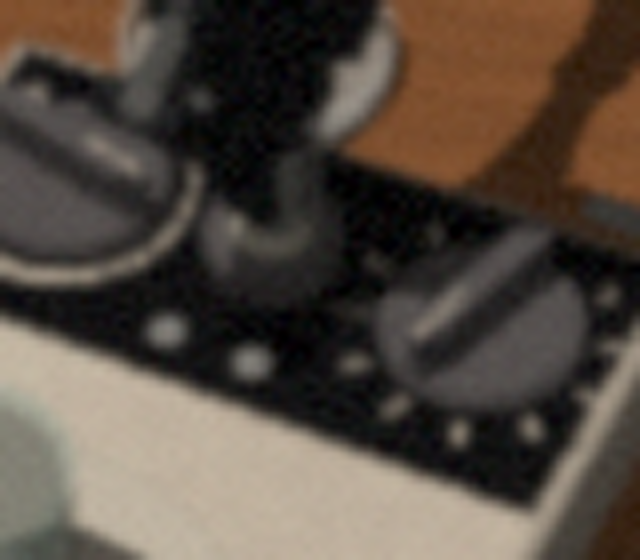

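Request:
jog_arm([
  [[0,0,0.0007],[0,0,0],0],
  [[0,0,0.0014],[0,0,0],0],
  [[0,0,0.002],[0,0,0],0],
  [[0,0,0.002],[0,0,0],0],
])

```text
t: 12.72
tool_pos: [0.5019, 0.002, 0.2595]
ee_rot: [[0.434, 0.901, -0.0], [0.901, -0.434, -0.0], [-0.0, 0.0, -1.0]]
wrist_force: [-2.5, 0.7, 4.9]
gripper_width: -0.003
```

Request:
jog_arm([
  [[0,0,0.0007],[0,0,0],0],
  [[0,0,0.0014],[0,0,0],0],
  [[0,0,0.0014],[0,0,0],0],
  [[0,0,0.0014],[0,0,0],0],
])

```text
t: 13.22
tool_pos: [0.502, 0.002, 0.2592]
ee_rot: [[0.434, 0.901, -0.0], [0.901, -0.434, -0.0], [-0.0, -0.0, -1.0]]
wrist_force: [-7.3, 1.0, 15.2]
gripper_width: 0.003
```

Force rose to 15 N while the tool stopped moving, so the button has bottomed out. Releasing.

Request:
jog_arm([
  [[0,0,-0.005],[0,0,0],0],
  [[0,0,-0.015],[0,0,0],0],
  [[0,0,-0.05],[0,0,0],0],
  [[0,0,-0.1],[0,0,0],0],
  [[-0.06,0,-0.13],[0,0,0],0],
  [[-0.12,0,-0.13],[0,0,0],0],
  [[-0.12,0,-0.13],[0,0,0],0],
  [[-0.12,0,-0.13],[0,0,0],0],
])

```text
t: 14.22
tool_pos: [0.4497, -0.1061, 0.3878]
ee_rot: [[0.435, 0.9, 0.0], [0.9, -0.435, 0.0], [0.001, 0.0, -1.0]]
wrist_force: [0.7, 0.8, 0.3]
gripper_width: -0.002
```

```bash
python3 - <<'E'
from h import *
s=bot.sense();print(s['t'],s['tool_pos'],s['wrist_force'])
for n in('scene','top'):
  f=bot.grab_frame(n);cv2.imwrite(f'pics/{n}13.png',f['frame'][:,:,::-1])
  if n=='top':
    z=np.load('top0.npz')
    up=cv2.resize(f['frame'][225:243,262:281],None,fx=8,fy=8,interpolation=cv2.INTER_CUBIC);g=cv2.cvtColor(up,cv2.COLOR_RGB2GRAY);M=cv2.moments((g>170).astype(np.uint8));print(M['m00'],M['m10']/M['m00']/8+262,M['m01']/M['m00']/8+225)
a=cv2.imread('pics/top13.png')[90:285,205:335];b=cv2.imread('pics/top0.png')[90:285,205:335]
cv2.imwrite('pics/cmp13.png',cv2.resize(np.hstack([b,a]),None,fx=3,fy=3,interpolation=cv2.INTER_CUBIC))
E
```

```text
14.225 [ 0.44970895 -0.10612224  0.387799  ] [0.65968703 0.75203209 0.26376255]
5291.0 271.5206482706483 233.4732092232092
```

View pics/cmp13.png

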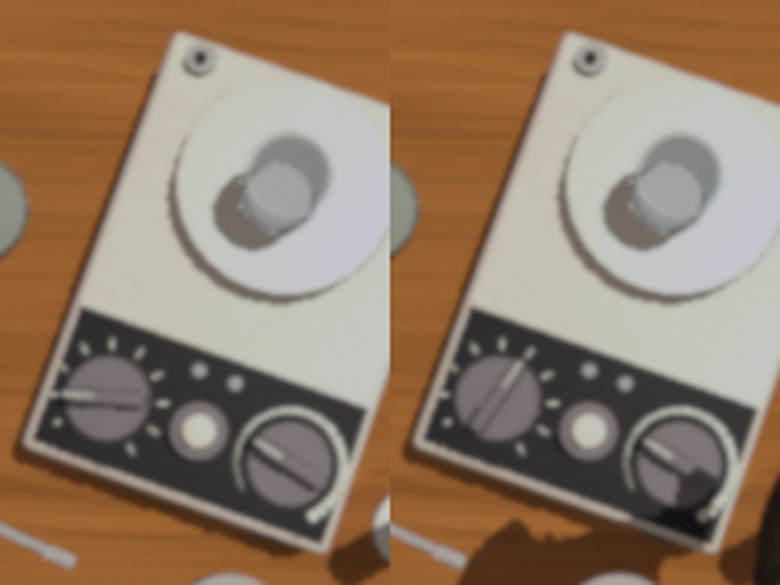

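View pics/scene13.png

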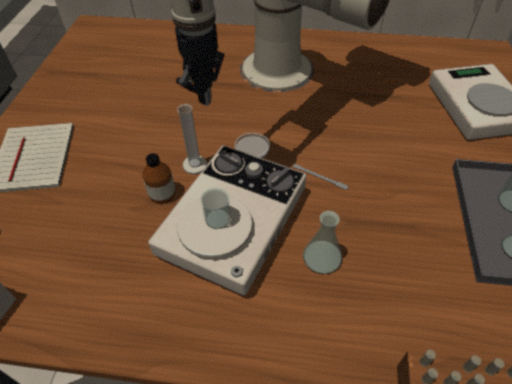

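```bash
python3 -c "
from cell import bot
print(bot.finish_job())"
```

```text
the job is handed in; nothing more can be done
None
```

I turned the heat dial four clicks clockwise with the closed fingertips pushing the side of its bar, one click per push. I then pressed the start button fully down, let go, and handed the job in about 14 s into the 54 s allowed.

- **Heat dial:** it moved from the second tick to the sixth. After I backed off, before the button press, the top camera put the pointer at −33.3° in world axes, against an expected −33.2°. In the last picture, after the button press, it still points at the sixth tick.
- **Start button:** when fully pressed, the wrist force rose from 5 to 15 N while the tool moved only about 0.3 mm, so it had reached its stop. After release it looked unchanged from the start picture; I did not measure its height.
- **Everything else:** by eye, the stirring dial, the beaker, the flask and the glassware and tools round the hotplate look the same as at the start. I did not measure their positions.
- **Arm:** it is clear of everything, with wrist force back near zero.

No checks failed. The two cameras disagreed by about 3 mm on where the button was, so I aimed between them.

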